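# Push a film roll up the ramp of the cutting stand to its stop

## Task

A roll of window film lies at the foot of the film stand's ramp. With the fingertips or the outside of the fingers, push it slowly and steadily up the ramp until it lies in the seat at the top, square against the upright stop plate, then let go of it and move clear. Never let it run away or roll back down, do not pick it up, and leave the things standing around the stand alone.

Things in the scene. Friction and masses are not known exactly. Their poses are not given: they have to be found in the camera images.
- stand: Film stand of blue-painted steel with dark side strips, fixed on the counter; 322 mm long (x), 228 mm wide (y). Origin on the counter under the middle; its x axis runs uphill, y to the left looking uphill, z up. Along x: low lip (-155 to -147 mm, 21 mm high), level infeed 15 mm above the counter, ramp from -60 mm, crest at +85 mm, seat, stop plate at +135 mm. Lane 212 mm wide; side strips 14 mm high.
- ramp: The stand's sloping deck (fixed part of it), 10 degrees steep. Origin in the middle of its lower edge, on the upper surface, 15 mm above the counter; x runs up the slope (147 mm long), y to the left across the lane, z square to the surface. Anything round released on it rolls back down.
- crest (a point): Middle of the ramp's upper edge, on the surface, 40.6 mm above the counter. Beyond it the seat slopes 4 degrees down towards the stop, so a roll pushed past the crest stays.
- stop (a point): Middle of the foot of the stop plate's face, where the seat ends (50 mm beyond the crest, 37 mm above the counter). The dark plate is 10 mm thick, as wide as the stand, its top 83 mm above the counter. A roll fully home touches it: its centre is then 28 mm short of the face and 67 mm above the counter.
- roll: Roll of black window film, a cylinder 56 mm in diameter, 196 mm long, 0.35 to 0.7 kg, lying across the lane on the infeed. Origin at its centre; its y axis is the cylinder's axis, x and z turn as it rolls. It rolls freely. It must never go faster than 0.25 m/s (4 cm of rolling back does that) nor be lifted 8 mm. Fingers rub on its back as they push, so it may slide as well as roll; 40 mm/s works and takes under 15 N.
- spray: Bystander: white plastic bottle standing beyond the stop plate, 64 mm in diameter, 170 mm tall; origin under its middle.
- offcut: Bystander: short pale silver film roll standing on end beside the stand, 52 mm in diameter, 90 mm tall; origin under its middle.
- squeegee: Bystander: flat squeegee lying beside the stand, about 133 mm by 100 mm, 14 mm thick; origin under its handle.
- tape: Bystander: roll of masking tape lying flat beside the stand, 90 mm in diameter, 24 mm high; origin under its middle.

How it is judged:
On the way:
1. the roll is on the upper half of the ramp, short of the crest (x of roll in the frame of stand between 0.015 and 0.085 m and z of roll in the frame of ramp below 0.036 m), for 0.1 s.
At the end, for the whole second after the job is handed in: the roll lies at rest in the seat, its centre within 5 mm of 107 mm uphill of the stand's origin (against the stop plate), its axis square to the lane within 0.06 rad (x of roll in the frame of stand between 0.102 and 0.112 m and z of roll in the frame of stand between 0.06 and 0.073 m and angle between the y axis of roll and the y axis of stand, either way round below 0.06 rad and linear speed of roll below 0.02 m/s); the robot touches nothing.
It fails at once if the roll ran away, was flung or rolled back: it moved faster than 0.25 m/s (linear speed of roll above 0.25 m/s).
It fails at once if the roll was lifted off the lane (z of roll in the frame of ramp above 0.046 m or z of roll in the frame of stand above 0.08 m or (x of roll in the frame of stand above -0.06 m and z of roll in the frame of ramp above 0.04 m)).
It fails at once if a bystander was moved more than 40 mm (distance of any of spray, offcut, squeegee, tape from where it was at the start of the episode above 0.04 m).
It also fails if it takes over 38 s, if anything falls off the work surface, if the arm or the gripper's body presses on something with over 40 N, if the wrist force passes 120 N, or if a joint passes its speed limit or range.

## Robot

A 6-joint arm with a two-finger parallel gripper is mounted at the origin on the work surface. World frame = base frame: x ahead of the robot, y to its left, z up, the work surface at z = 0. Lengths are in m, angles in rad, forces in N, time in s.
With the tool pointing down it reaches from about 0.35 to 0.725 m from the base axis. Payload 6 kg.
Tool frame: the origin (TCP) lies at the very end of the fingers, on their centre line; the grasp point (between the pads) lies 19 mm behind it; z points along the fingers, y is the direction in which the jaws open and shut (so a half turn about z gives the same grasp; the last joint's range is limited). The gripper opens to 85 mm and grips with 20 to 120 N. Pads are 22 mm wide; open, the fingers measure 114 mm over their backs; the gripper's body (76 mm by 85 mm) begins 54 mm behind the grasp point. The pads swing forward as they close: fully open they stand 13 mm farther back than shut.
Start: joints at [1.48, 0.04, 0.085, 0, -1.615, -0.334], TCP at [0.247, 0.547, 0.231] pointing down, gripper open.
Joint ranges: [-2.56, 2.56], [-1.29, 2.01], [-1.08, 1.49], [-3.29, 1.98], [-2.81, -0.18], [-2.99, 2.99]. Speed limits (rad/s): [2.57, 2.57, 3.01, 3.14, 3.14, 3.14].

## Interface

Orientations are given as a rotation vector (axis times angle).
In Python, from bench import env gives the robot as it stands. The module is installed in compiled form; this text tells all that it offers.
- The arm moves only by the shell command python3 -m inch 'ROWS'. ROWS is JSON, a list of rows, each a list of 7 numbers: the turn, a rotation vector about the world's x, y, z in rad, then the shift along the world's x, y, z in mm, then the opening, from 0 (shut) to 1 (fully open). A call has exactly 10 rows; each row is the pose to reach, as a shift and turn from the pose commanded when the call began; what a row does not reach only later rows make up. A row lasts 1/8 s, in which the tool goes at most 62.5 mm and 10.7 degrees, less where a joint would pass 70% of its speed; a pose out of reach is approached as far as the arm can. A call with a gripper value outside its range is refused whole. The fingers move at their own pace and stop on an object; the grip force is fixed at half the most. Time passes only in rows, so rows that repeat a pose let the fingers close, or fill a call up. It gives the time, the measured TCP pose, the force and the opening at its end, in the units of the state.
- env.state(): the state, without advancing time (a new reading comes with each control period).
- env.grab_frame(name): name is "side" or "top"; returns a dict with "img" (400x640x3 uint8, red, green, blue), "range_z" (400x640 float32, m along the optical axis (not along the pixel's ray), 0 where there is no reading), "camera_matrix" (3x3 intrinsics, pixels), "xyz" and "attitude" of the camera in the world. Camera axes: x right, y up, looking along -z (the intrinsics and any distortion apply to the point x, -y, -z); pixel columns grow to the right and rows downward; lengths in m; the calibration is good to about 2 mm. A picture is of the moment at which its call begins.
- env.sign_off(): hands the job in, once; it reports no verdict.
The state is a dict: "t": time; "joints": joint angles; "qvel": joint speeds; "tau": joint torques, N m; "eef_pos": TCP position; "tool_rot": TCP orientation; "ft_force": force on the tool from outside, world axes, zero at the start; "wrist_torque": the same for the moment, N m; "grip_width": opening from 0.0 (shut) to 1.0 (fully open).
Only numpy, scipy, OpenCV 4.12 (cv2) and the standard library are available. Lean on these libraries where they do the work, as an engineer would, in place of code of your own. Each camera call takes 0.05 s, during which the arm holds its last target.

## Working session

There is one attempt and no reset: what is moved stays moved. The work goes in short steps, Python scripts to look and compute and a shell command to move; the robot and the scene stay as the last step left them, time stands still between calls to the robot, and variables do not carry over. Pictures are saved under pics/ and viewed, and the job is handed in when it is done.

```bash
mkdir -p pics; python3 - <<'E'
from bench import env
import cv2,numpy as np
s=env.state(); print({k:np.round(v,3).tolist() for k,v in s.items()})
for n in("side","top"):
    f=env.grab_frame(n); cv2.imwrite(f"pics/{n}0.png",f["img"][:,:,::-1]); np.savez(f"{n}0.npz",**f)
    print(n,f["camera_matrix"],f["xyz"],f["attitude"],f.keys())
E
```

```text
{'t': 0.0, 'joints': [1.48, 0.041, 0.084, -0.001, -1.615, -0.334], 'qvel': [0.001, -0.001, -0.002, 0.001, -0.0, 0.0], 'tau': [-0.0, -36.818, 34.739, 6.932, -0.006, -0.0], 'eef_pos': [0.247, 0.546, 0.23], 'tool_rot': [3.069, -0.662, -0.0], 'ft_force': [-0.061, -0.1, -0.349], 'wrist_torque': [0.034, -0.057, -0.013], 'grip_width': 1.002}
side [[366.41910847   0.         319.96349141]
 [  0.         366.41910847 198.66456706]
 [  0.           0.           1.        ]] [ 0.37949431 -0.57148332  0.44774498] [ 1.03817052 -0.15825584 -0.26330678] dict_keys(['img', 'range_z', 'camera_matrix', 'xyz', 'attitude'])
top [[484.89177183   0.         313.10455066]
 [  0.         484.89177183 201.47750424]
 [  0.           0.           1.        ]] [0.37254297 0.05406934 1.14357916] [ 0.16409622 -0.12844781 -1.57186978] dict_keys(['img', 'range_z', 'camera_matrix', 'xyz', 'attitude'])
```

View pics/side0.png

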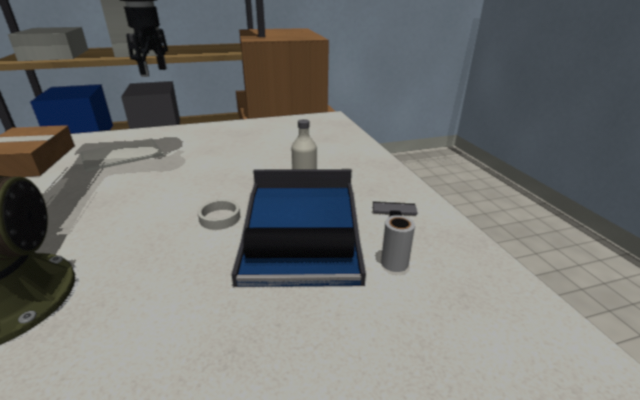

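View pics/top0.png

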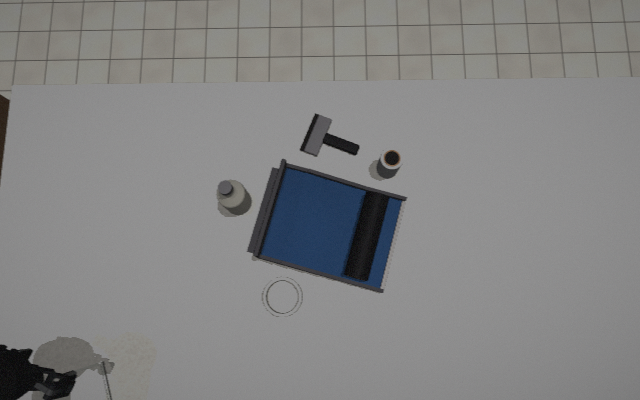

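```bash
cat > h.py <<'E'
import numpy as np,cv2
from scipy.spatial.transform import Rotation as R
def cloud(f):
    K=f["camera_matrix"];z=f["range_z"];v,u=np.mgrid[:400,:640]
    p=np.stack([(u-K[0,2])/K[0,0]*z,-(v-K[1,2])/K[1,1]*z,-z],-1)
    return p@R.from_rotvec(f["attitude"]).as_matrix().T+f["xyz"]
def rect(p):
    (c,s,a)=cv2.minAreaRect((p[:,:2]*1000).astype(np.float32)); return np.round(c,1),np.round(s,1),round(a,2)
E
python3 - <<'E'
from h import *
for n in("top","side"):
    f=dict(np.load(n+"0.npz"));P=cloud(f);im=f["img"].astype(int);ok=f["range_z"]>0
    r,g,b=im[...,0],im[...,1],im[...,2]
    cnt=ok&(P[...,2]<.01)&(abs(P[...,0]-.4)<.3)&(abs(P[...,1])<.4); print(n,"counter z",np.median(P[cnt][:,2]))
    blue=ok&(b-r>40)&(P[...,2]>-.02)&(P[...,2]<.1)&(abs(P[...,1])<.4)
    m=cv2.morphologyEx(blue.astype(np.uint8),cv2.MORPH_OPEN,np.ones((3,3)))>0
    p=P[m];print("blue",m.sum(),rect(p),np.round(p.min(0),3),np.round(p.max(0),3))
    q=p[p[:,2]>.018];A=np.c_[q[:,:2],np.ones(len(q))]
    c=np.linalg.lstsq(A,q[:,2],rcond=None)[0];print("ramp grad",c,np.degrees(np.arctan2(c[1],c[0])),np.degrees(np.arctan(np.hypot(*c[:2]))))
    # full stand: points z>8mm around
    ctr=p.mean(0)
    high=ok&(P[...,2]>.010)&(np.hypot(P[...,0]-ctr[0],P[...,1]-ctr[1])<.25)
    nl,lab,st,cen=cv2.connectedComponentsWithStats(high.astype(np.uint8))
    for i in range(1,nl):
        if st[i,4]>60:
            q=P[lab==i];print(" comp",st[i],rect(q),"zmax",round(q[:,2].max(),3))
    dark=ok&(im.max(-1)<50)&(P[...,2]>.03)&(np.hypot(P[...,0]-ctr[0],P[...,1]-ctr[1])<.25)
    nl,lab,st,cen=cv2.connectedComponentsWithStats(dark.astype(np.uint8))
    for i in range(1,nl):
        if st[i,4]>60:
            q=P[lab==i];print(" dark",st[i],rect(q),"z",np.round(np.percentile(q[:,2],[5,50,95,100]),3))
E
```

```text
top counter z 0.0004529376074714486
blue 8367 (array([523.1,  35.2]), array([280.2, 210.7]), 74.25) [ 0.385 -0.126  0.008] [0.659 0.196 0.052]
ramp grad [0.03289083 0.11370438 0.00550136] 73.86663136408015 6.750459397782654
 comp [302 124  58  32 754] (array([738.8,  37. ]), array([ 77.3, 138.2]), 0.88) zmax 0.021
 comp [377 147  27  31 605] (array([667.7, -98.1]), array([50.9, 50.9]), 32.0) zmax 0.097
 comp [  254   159   153   134 13137] (array([525.2,  41.7]), array([313.8, 228.7]), 74.22) zmax 0.089
 comp [217 180  35  35 907] (array([586.3, 256.2]), array([59.6, 63.1]), 48.3) zmax 0.175
 comp [263 277  40  40 435] (array([364.9, 149.8]), array([89.5, 87.1]), 89.88) zmax 0.03
 dark [385 152  14  13 135] (array([668.5, -98.3]), array([28.6, 28.8]), 85.72) z [0.088 0.092 0.095 0.096]
 dark [256 162  87  96 380] (array([540. , 109.2]), array([136.8, 223.3]), 72.92) z [0.037 0.062 0.083 0.087]
 dark [ 344  191   45   90 2118] (array([504.4, -43. ]), array([ 54.1, 205.2]), 73.99) z [0.053 0.067 0.073 0.077]
side counter z 7.074032652482076e-05
blue 5229 (array([524.6,  37.5]), array([275.2, 211.3]), 74.21) [ 0.388 -0.121  0.012] [0.66  0.197 0.07 ]
ramp grad [0.01464541 0.07482767 0.01974194] 78.92595409800693 4.360218340062355
 comp [  231   119   135   165 13933] (array([535.7,  79.9]), array([397.6, 228.3]), 74.27) zmax 0.172
 comp [197 199  43  27 622] (array([364.9, 149. ]), array([88.2, 91.7]), 15.38) zmax 0.026
 comp [ 372  203   43   66 1756] (array([711.6, -21.2]), array([231.9,  80.8]), 70.93) zmax 0.093
 dark [ 249  171  102   48 1654] (array([547.3, 112.1]), array([130. , 219.7]), 75.52) z [0.04  0.06  0.08  0.082]
 dark [392 219  16   8 105] (array([ 669.3, -100.7]), array([25.1, 26.1]), 62.9) z [0.09  0.091 0.092 0.093]
 dark [ 243  220  113   37 3206] (array([505.5, -19.3]), array([119.5, 216.7]), 69.91) z [0.034 0.06  0.071 0.073]
```

```bash
python3 - <<'E'
from h import *
yaw=np.radians(74.2);u=np.array([np.cos(yaw),np.sin(yaw)]);v=np.array([-u[1],u[0]])
c0=np.array([.5252,.0417])
for n in("top","side"):
    f=dict(np.load(n+"0.npz"));P=cloud(f);ok=f["range_z"]>0
    d=P[...,:2]-c0;X=d@u;Y=d@v;Z=P[...,2]
    m=ok&(abs(Y)<.09)&(abs(X)<.2)
    for x in np.arange(-.18,.19,.006):
        k=m&(abs(X-x)<.003)
        if k.sum(): print(n,round(x*1000),k.sum(),np.round(1000*np.percentile(Z[k],[5,50,95]),1))
    for s in(-1,1):
        k=ok&(abs(X)<.06)&(Z>.012)&(abs(Y)<.15); print("Yrange",Y[k].min(),Y[k].max())
E
```

```text
top -180 196 [-3.1  0.5  4.1]
top -174 199 [-2.8  0.5  4.4]
top -168 198 [-3.1  0.2  3.6]
top -162 185 [-3.1  0.3  4.2]
top -156 131 [17.8 21.5 24.8]
top -150 218 [13.5 19.9 24.5]
top -144 200 [12.2 15.6 19.4]
top -138 205 [12.  15.4 18.8]
top -132 196 [12.4 15.8 18.7]
top -126 200 [11.9 15.6 18.6]
top -120 155 [12.1 15.4 18.7]
top -114 142 [48.3 55.4 59.8]
top -108 193 [58.  62.7 67. ]
top -102 209 [63.6 67.7 71.4]
top -96 218 [66.7 69.7 72.7]
top -90 217 [68.  71.2 74.8]
top -84 218 [67.3 70.7 74.2]
top -78 223 [66.1 69.3 73.4]
top -72 223 [61.4 66.  70.2]
top -66 220 [55.2 60.3 65.4]
top -60 241 [13.3 19.8 55.7]
top -54 198 [13.1 16.9 20.6]
top -48 197 [14.5 18.2 21.1]
top -42 199 [15.7 19.2 23.1]
top -36 195 [16.5 20.  23.9]
top -30 199 [17.4 21.  24.3]
top -24 199 [19.  22.4 25.6]
top -18 198 [20.  23.2 26.9]
top -12 197 [20.5 24.2 27.6]
top -6 199 [22.1 25.5 29.2]
top 0 201 [22.8 26.4 30.2]
top 6 197 [23.7 27.4 31. ]
top 12 200 [25.  28.7 31.8]
top 18 202 [26.3 29.6 33.1]
top 24 199 [27.2 30.8 33.9]
top 30 202 [28.  31.7 35.4]
top 36 197 [28.8 32.6 36.1]
top 42 202 [30.9 34.2 3
[... 1504 characters left out ...]
de 24 181 [28.8 30.5 31.9]
side 30 148 [30.2 31.6 32.9]
side 36 169 [31.1 32.7 34.1]
side 42 154 [32.1 33.5 35.2]
side 48 153 [33.4 34.7 36.4]
side 54 155 [34.4 35.8 37.4]
side 60 147 [35.1 37.  38.4]
side 66 149 [36.1 38.  39.5]
side 72 136 [37.4 39.1 40.3]
side 78 155 [38.6 39.8 41.7]
side 84 105 [39.6 40.8 41.6]
side 90 98 [39.6 40.4 41.5]
side 96 91 [39.2 39.9 41. ]
side 102 83 [38.5 39.7 40.9]
side 108 85 [38.  39.2 40.4]
side 114 79 [38.1 39.  40. ]
side 120 83 [37.5 38.7 39.4]
side 126 81 [36.9 38.1 39. ]
side 132 1294 [38.2 60.2 81.2]
side 138 229 [38.5 73.7 83.8]
side 144 4 [81.7 81.7 81.9]
Yrange -0.11392768642227143 0.1499021587313811
Yrange -0.11392768642227143 0.1499021587313811
```

```bash
python3 -m inch '[[0,0,-0.142,22,-57,0,1],[0,0,-0.284,44,-114,0,1],[0,0,-0.426,66,-171,0,1],[0,0,-0.568,88,-228,0,1],[0,0,-0.710,110,-285,0,1],[0,0,-0.852,132,-342,0,1],[0,0,-0.994,154,-399,0,1],[0,0,-1.136,176,-456,0,1],[0,0,-1.278,198,-513,0,1],[0,0,-1.420,220,-570,0,1]]'; python3 -c "
from bench import env;print(env.state())"
```

```text
t: 1.35
eef_pos: [0.4675, -0.0253, 0.2312]
tool_rot: [-1.891, 2.508, 0.0]
ft_force: [1.3, 1.5, 0.7]
grip_width: 1.003
{'t': 1.35, 'joints': array([ 3.78815728e-01, -3.17407712e-01, -2.37098707e-01, -2.98731135e-04,
       -1.65069633e+00, -6.57332893e-01]), 'qvel': array([-1.1794209 ,  0.50325145,  0.3752557 , -0.00121504,  0.12488903,
        0.04261486]), 'tau': array([  5.09168118, -22.55571306,  32.9312861 ,   6.92970604,
        -0.38308388,  -0.04447379]), 'eef_pos': array([ 0.46746198, -0.02531445,  0.2312004 ]), 'tool_rot': array([-1.89132532e+00,  2.50789161e+00,  2.81380546e-04]), 'ft_force': array([1.31252596, 1.46679122, 0.69406113]), 'wrist_torque': array([ 0.14894024, -0.13159219,  0.03254622]), 'grip_width': 1.0034158761087588}
```

```bash
python3 -m inch '[[0,0,0,12,-31,0,1],[0,0,0,24,-62,0,1],[0,0,0,24,-62,-30,1],[0,0,0,24,-62,-70,1],[0,0,0,24,-62,-110,1],[0,0,0,24,-62,-150,1],[0,0,0,24,-62,-150,1],[0,0,0,24,-62,-150,1],[0,0,0,24,-62,-150,1],[0,0,0,24,-62,-150,1]]'; python3 - <<'E'
from bench import env
import cv2
from h import *
for n in("side","top"):
    f=env.grab_frame(n); cv2.imwrite(f"pics/{n}1.png",f["img"][:,:,::-1]); np.savez(f"{n}1.npz",**f)
s=env.state()
yaw=np.radians(74.2);u=np.array([np.cos(yaw),np.sin(yaw)]);v=np.array([-u[1],u[0]]);c0=np.array([.5252,.0417])
d=s["eef_pos"][:2]-c0;print("tcp stand",d@u,d@v,s["eef_pos"][2],s["joints"])
f=dict(np.load("side1.npz"));P=cloud(f);d=P[...,:2]-c0;X=d@u;Y=d@v;Z=P[...,2]
m=(f["range_z"]>0)&(abs(X+.13)<.05)&(abs(Y)<.09)&(Z>.074)&(Z<.13);p=np.c_[X[m],Y[m],Z[m]];print(m.sum())
for z in np.arange(.074,.13,.006):
    k=abs(p[:,2]-z)<.003
    if k.any(): print(round(z,3),k.sum(),"X",p[k,0].min().round(3),p[k,0].max().round(3),"Y",np.percentile(p[k,1],[0,25,50,75,100]).round(3))
E
```

```text
t: 2.6
eef_pos: [0.492, -0.0852, 0.0826]
tool_rot: [-1.896, 2.502, -0.002]
ft_force: [-0.5, 0.8, 0.4]
grip_width: 0.998
tcp stand -0.1313315090848472 -0.002265990954010722 0.08203194475811777 [ 2.33070720e-01 -2.03092844e-01 -4.16470147e-01  8.41206750e-05
 -1.35628957e+00 -5.07078574e-01]
285
0.098 14 X -0.143 -0.129 Y [-0.05  -0.024  0.04   0.044  0.046]
0.104 45 X -0.144 -0.126 Y [-0.057 -0.049  0.04   0.044  0.052]
0.11 59 X -0.143 -0.122 Y [-0.058 -0.052  0.04   0.046  0.054]
0.116 62 X -0.144 -0.121 Y [-0.058 -0.051  0.04   0.046  0.053]
0.122 56 X -0.145 -0.132 Y [-0.058 -0.051  0.04   0.046  0.053]
0.128 49 X -0.144 -0.127 Y [-0.058 -0.05   0.04   0.044  0.054]
```

View pics/side1.png

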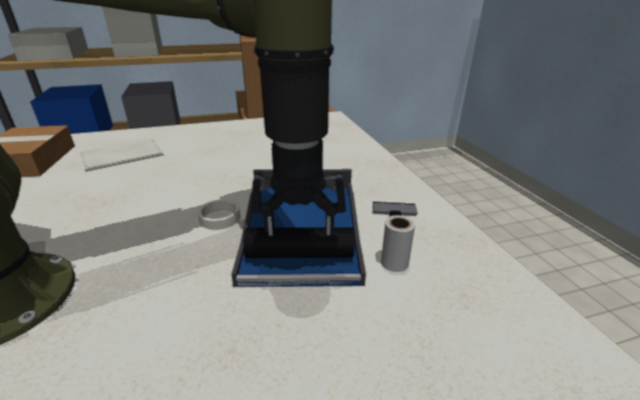

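View pics/top1.png

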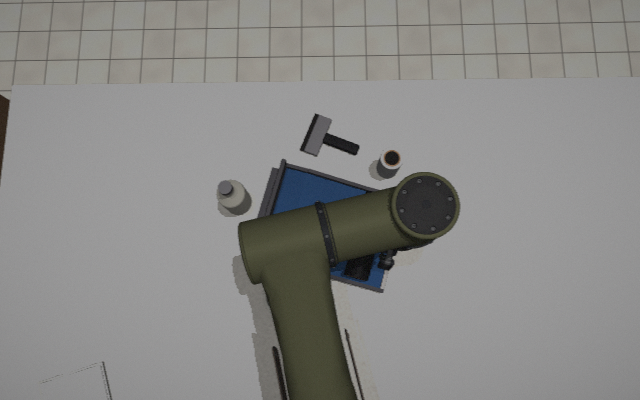

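```bash
python3 -m inch '[[0,0,0,0,0,-15,1],[0,0,0,0,0,-30,1],[0,0,0,0,0,-45,1],[0,0,0,0,0,-57,1],[0,0,0,0,0,-65,1],[0,0,0,0,0,-65,1],[0,0,0,0.5,1.9,-65,1],[0,0,0,1.1,3.8,-65,1],[0,0,0,1.6,5.8,-65,1],[0,0,0,2.2,7.7,-65,1]]'; python3 - <<'E'
from bench import env
import cv2
f=env.grab_frame("side"); cv2.imwrite("pics/side2.png",cv2.resize(f["img"][130:330,180:440,::-1],(780,600)))
print(env.state()["ft_force"],env.state()["eef_pos"])
E
```

```text
t: 3.95
eef_pos: [0.4936, -0.0775, 0.0165]
tool_rot: [-1.897, 2.504, -0.0]
ft_force: [0.4, 1.2, 0.6]
grip_width: 1.0
[-0.93180781 -0.01953582  0.01336404] [ 0.49361449 -0.07729061  0.01637093]
```

View pics/side2.png

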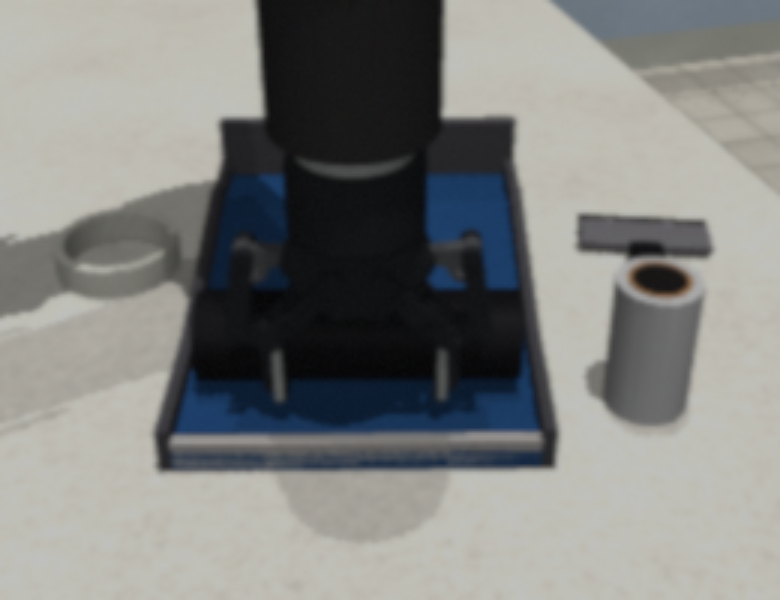

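```bash
python3 -m inch '[[0,0,0,1.1,3.8,0,1],[0,0,0,2.2,7.7,0,1],[0,0,0,3.3,11.5,0,1],[0,0,0,4.4,15.4,0,1],[0,0,0,5.4,19.2,0,1],[0,0,0,6.5,23.1,0.4,1],[0,0,0,7.6,26.9,1.1,1],[0,0,0,8.7,30.8,1.8,1],[0,0,0,9.8,34.6,2.5,1],[0,0,0,10.9,38.5,3.2,1]]'; python3 - <<'E'
from bench import env
import cv2
f=env.grab_frame("side"); cv2.imwrite("pics/side3.png",cv2.resize(f["img"][130:330,180:440,::-1],(780,600)))
print(env.state()["ft_force"],env.state()["eef_pos"])
E
```

```text
t: 5.25
eef_pos: [0.5044, -0.0389, 0.0195]
tool_rot: [1.897, -2.504, -0.0]
ft_force: [-0.8, -2.0, 1.2]
grip_width: 0.998
[0.02737024 0.24228787 0.38279069] [ 0.50466656 -0.03834728  0.01954122]
```

View pics/side3.png

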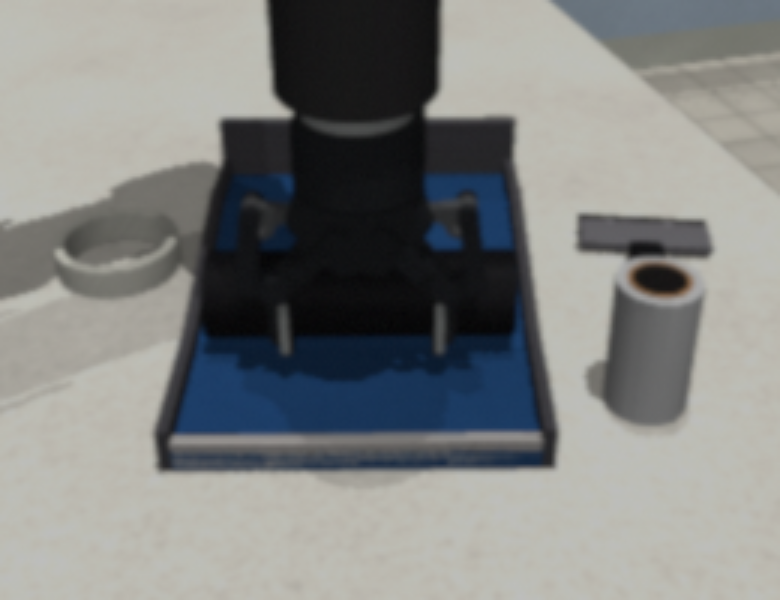

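The roll (bottom edge at row ~335 of the crop) has moved uphill, stays square and lies against both fingers, so I'll keep pushing.

```bash
python3 -m inch '[[0,0,0,1.1,3.8,0.7,1],[0,0,0,2.2,7.7,1.4,1],[0,0,0,3.3,11.5,2.1,1],[0,0,0,4.4,15.4,2.8,1],[0,0,0,5.4,19.2,3.5,1],[0,0,0,6.5,23.1,4.2,1],[0,0,0,7.6,26.9,4.9,1],[0,0,0,8.7,30.8,5.6,1],[0,0,0,9.8,34.6,6.3,1],[0,0,0,10.9,38.5,7.0,1]]'; python3 - <<'E'
from bench import env
import cv2
f=env.grab_frame("side"); cv2.imwrite("pics/side4.png",cv2.resize(f["img"][130:330,180:440,::-1],(780,600)))
print(env.state()["ft_force"],env.state()["eef_pos"])
E
```

```text
t: 6.55
eef_pos: [0.5153, -0.0004, 0.0265]
tool_rot: [1.897, -2.504, -0.0]
ft_force: [-1.6, -2.3, 2.0]
grip_width: 1.001
[0.82429605 0.19025639 0.90587336] [5.15561495e-01 1.78472102e-04 2.65374407e-02]
```

View pics/side4.png

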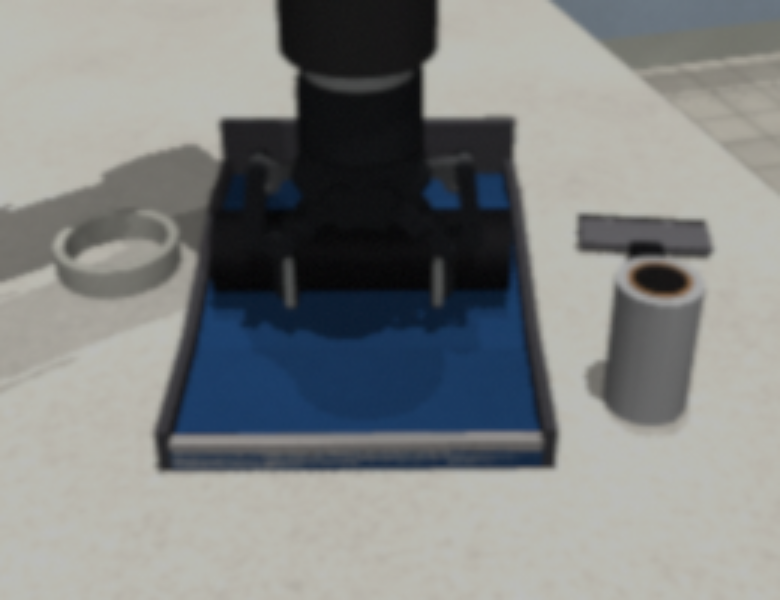

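Roll still square and on both fingertips, now mid-ramp.

```bash
python3 -m inch '[[0,0,0,1.1,3.8,0.7,1],[0,0,0,2.2,7.7,1.4,1],[0,0,0,3.3,11.5,2.1,1],[0,0,0,4.4,15.4,2.8,1],[0,0,0,5.4,19.2,3.5,1],[0,0,0,6.5,23.1,4.2,1],[0,0,0,7.6,26.9,4.9,1],[0,0,0,8.7,30.8,5.6,1],[0,0,0,9.8,34.6,6.3,1],[0,0,0,10.9,38.5,7.0,1]]'; python3 - <<'E'
from bench import env
import cv2
f=env.grab_frame("side"); cv2.imwrite("pics/side5.png",cv2.resize(f["img"][130:330,180:440,::-1],(780,600)))
print(env.state()["ft_force"],env.state()["eef_pos"])
E
```

```text
t: 7.85
eef_pos: [0.5262, 0.0381, 0.0335]
tool_rot: [1.897, -2.504, -0.0]
ft_force: [-0.2, -2.6, 1.9]
grip_width: 1.008
[ 0.30840591 -0.28037893 -0.23124662] [0.52647306 0.03870672 0.03354535]
```

View pics/side5.png

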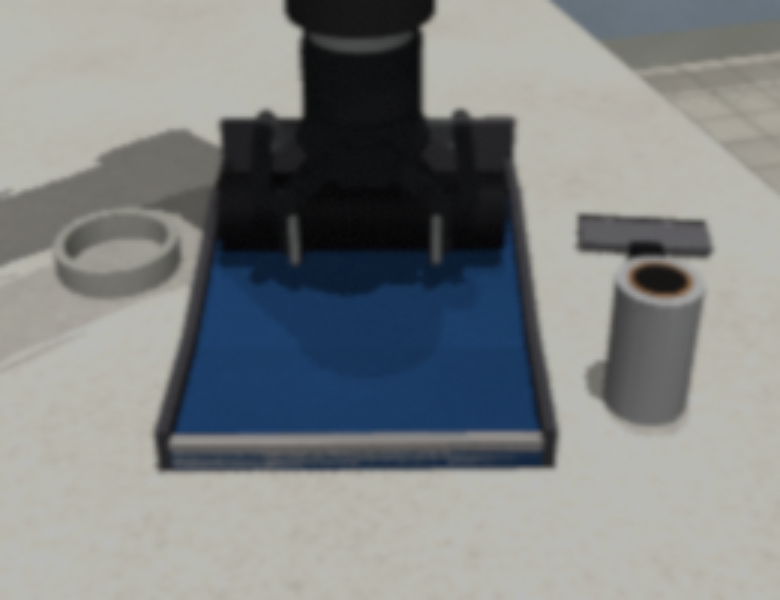

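```bash
python3 -m inch '[[0,0,0,1.1,3.8,0.7,1],[0,0,0,2.2,7.7,1.4,1],[0,0,0,3.3,11.5,2.1,1],[0,0,0,4.4,15.4,2.8,1],[0,0,0,5.4,19.2,3.5,1],[0,0,0,6.5,23.1,4.2,1],[0,0,0,7.6,26.9,4.9,1],[0,0,0,8.7,30.8,5.6,1],[0,0,0,9.5,33.7,6.1,1],[0,0,0,10.3,36.5,6.7,1]]'; python3 - <<'E'
from bench import env
import cv2
f=env.grab_frame("side"); cv2.imwrite("pics/side6.png",cv2.resize(f["img"][130:330,180:440,::-1],(780,600)))
print(env.state()["ft_force"],env.state()["eef_pos"])
E
```

```text
t: 9.15
eef_pos: [0.5365, 0.0746, 0.0402]
tool_rot: [1.897, -2.504, -0.0]
ft_force: [-1.4, -3.3, 1.2]
grip_width: 1.004
[-0.04936092 -1.91623806  1.12576332] [0.53664909 0.07499709 0.04019837]
```

View pics/side6.png

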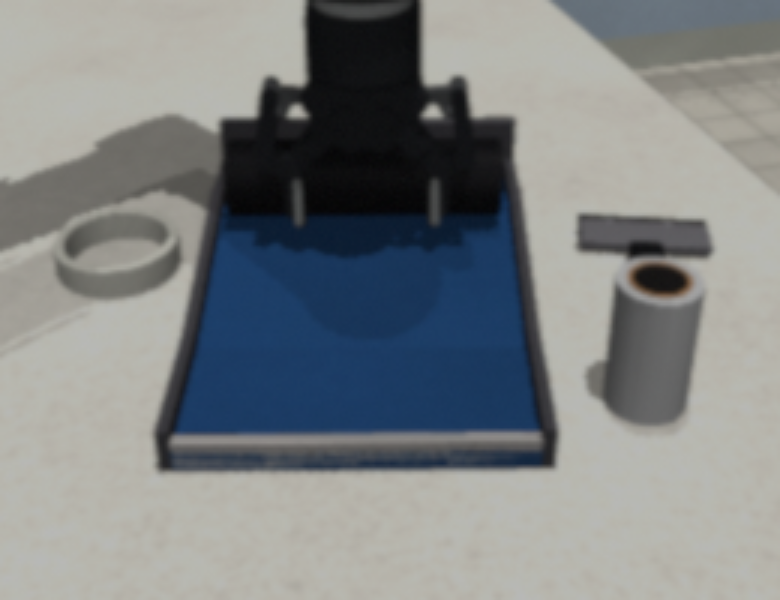

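```bash
python3 -m inch '[[0,0,0,0.5,1.9,0.4,1],[0,0,0,1.1,3.8,0.7,1],[0,0,0,1.6,5.8,1.1,1],[0,0,0,2.2,7.7,1.4,1],[0,0,0,2.7,9.6,1.4,1],[0,0,0,3.3,11.5,1.4,1],[0,0,0,3.8,13.5,1.4,1],[0,0,0,4.4,15.4,1.4,1],[0,0,0,4.9,17.3,1.2,1],[0,0,0,5.4,19.2,1.0,1]]'; python3 - <<'E'
from bench import env
import cv2
from h import *
f=env.grab_frame("side"); cv2.imwrite("pics/side7.png",cv2.resize(f["img"][130:330,180:440,::-1],(780,600)))
print(env.state()["ft_force"],env.state()["eef_pos"])
E
```

```text
t: 10.45
eef_pos: [0.5419, 0.0937, 0.0412]
tool_rot: [1.897, -2.504, -0.0]
ft_force: [0.8, 0.2, -0.1]
grip_width: 0.998
[ 0.55922234 -0.36797975  0.68716498] [0.54191413 0.0938455  0.04109961]
```

View pics/side7.png

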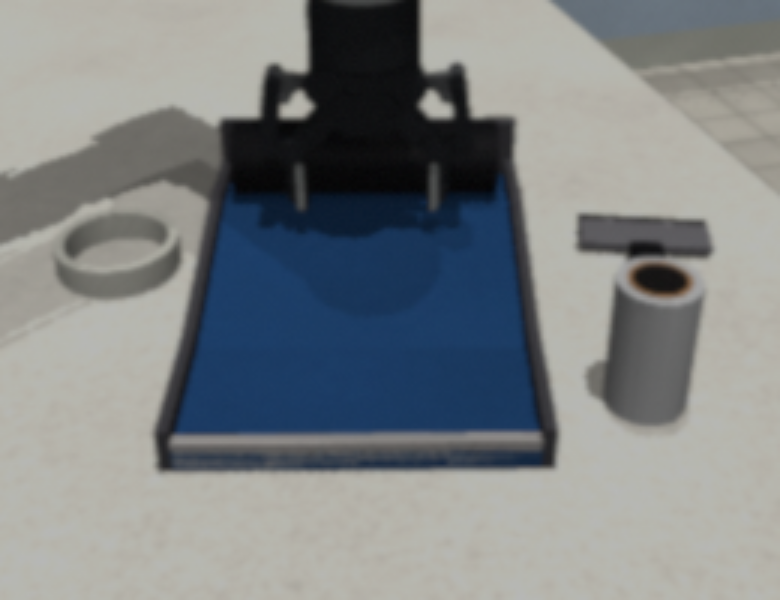

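```bash
python3 -m inch '[[0,0,0,0.5,1.9,0,1],[0,0,0,1.1,3.8,0,1],[0,0,0,1.6,5.8,0,1],[0,0,0,1.9,6.7,0,1],[0,0,0,2.2,7.7,0,1],[0,0,0,2.4,8.7,0,1],[0,0,0,2.7,9.6,0,1],[0,0,0,2.9,10.1,0,1],[0,0,0,3.0,10.6,0,1],[0,0,0,3.0,10.6,0,1]]'; python3 - <<'E'
from bench import env
import cv2
from h import *
f=env.grab_frame("side"); cv2.imwrite("pics/side8.png",cv2.resize(f["img"][130:330,180:440,::-1],(780,600)))
print(env.state()["ft_force"],env.state()["eef_pos"])
yaw=np.radians(74.2);u=np.array([np.cos(yaw),np.sin(yaw)]);v=np.array([-u[1],u[0]]);c0=np.array([.5252,.0417])
P=cloud(f);d=P[...,:2]-c0;X=d@u;Y=d@v;Z=P[...,2]
for y in(-.09,-.08,-.07,0,.07,.08,.09):
  k=(f["range_z"]>0)&(abs(Y-y)<.005)&(X>.05)&(X<.14)&(Z>.05)&(Z<.08)
  print(y,[(round(z,3),np.round(np.median(X[k&(abs(Z-z)<.003)]),4)) for z in(.055,.061,.067,.073)])
E
```

```text
t: 11.75
eef_pos: [0.5448, 0.1042, 0.0411]
tool_rot: [1.897, -2.504, -0.0]
ft_force: [0.8, 0.2, -0.1]
grip_width: 1.002
[7.79504783e-01 5.85240115e-04 3.67071031e-02] [0.5448763  0.10416885 0.0411691 ]
-0.09 [(0.055, np.float64(0.0802)), (0.061, np.float64(0.0772)), (0.067, np.float64(0.0778)), (0.073, np.float64(0.0786))]
-0.08 [(0.055, np.float64(0.0813)), (0.061, np.float64(0.0791)), (0.067, np.float64(0.0782)), (0.073, np.float64(0.0782))]
-0.07 [(0.055, np.float64(0.0813)), (0.061, np.float64(0.078)), (0.067, np.float64(0.0776)), (0.073, np.float64(0.0784))]
0 [(0.055, np.float64(0.0803)), (0.061, np.float64(0.078)), (0.067, np.float64(0.0778)), (0.073, np.float64(0.0786))]
0.07 [(0.055, np.float64(0.0808)), (0.061, np.float64(0.0788)), (0.067, np.float64(0.0777)), (0.073, np.float64(0.0784))]
0.08 [(0.055, np.float64(0.0808)), (0.061, np.float64(0.0783)), (0.067, np.float64(0.0772)), (0.073, np.float64(0.0786))]
0.09 [(0.055, np.float64(0.0808)), (0.061, np.float64(0.0784)), (0.067, np.float64(0.078)), (0.073, np.float64(0.0779))]
```

View pics/side8.png

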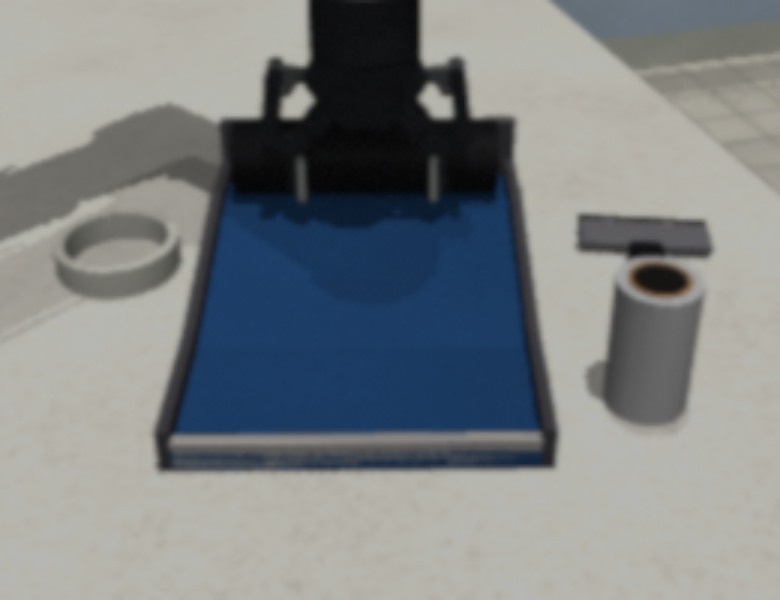

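The roll's back lies at X≈78 mm across its whole length, so the centre is at about 106 mm. It is square and seated, with no contact force, so I'll back off and then lift.

```bash
python3 -m inch '[[0,0,0,-1.4,-4.8,0,1],[0,0,0,-4.1,-14,0,1],[0,0,0,-8,-29,0,1],[0,0,0,-14,-48,0,1],[0,0,0,-19,-67,10,1],[0,0,0,-24,-86,40,1],[0,0,0,-28,-100,80,1],[0,0,0,-33,-115,120,1],[0,0,0,-38,-135,160,1],[0,0,0,-38,-135,180,1]]'; python3 -m inch '[[0,0,0,-15,-50,10,1],[0,0,0,-30,-100,10,1],[0,0,0,-30,-150,10,1],[0,0,0,-30,-180,10,1],[0,0,0,-30,-180,10,1],[0,0,0,-30,-180,10,1],[0,0,0,-30,-180,10,1],[0,0,0,-30,-180,10,1],[0,0,0,-30,-180,10,1],[0,0,0,-30,-180,10,1]]';python3 - <<'E'
from bench import env
import cv2
from h import *
yaw=np.radians(74.2);u=np.array([np.cos(yaw),np.sin(yaw)]);v=np.array([-u[1],u[0]]);c0=np.array([.5252,.0417])
for n in("side","top"):
  f=env.grab_frame(n); cv2.imwrite(f"pics/{n}9.png",f["img"][:,:,::-1])
  P=cloud(f);d=P[...,:2]-c0;X=d@u;Y=d@v;Z=P[...,2]
  for y in(-.09,-.07,0,.07,.09):
    k=(f["range_z"]>0)&(abs(Y-y)<.005)&(X>.05)&(X<.14)&(Z>.05)&(Z<.11)
    print(n,y,[(round(z,3),np.round(np.median(X[k&(abs(Z-z)<.003)]),4)) for z in(.055,.061,.067,.073)],"ztop",np.percentile(Z[k],90).round(4))
E
```

```text
t: 13.05
eef_pos: [0.5069, -0.0326, 0.2248]
tool_rot: [-1.892, 2.503, -0.003]
ft_force: [-0.1, 0.0, 0.4]
grip_width: 0.998
t: 14.3
eef_pos: [0.4769, -0.2106, 0.2312]
tool_rot: [-1.898, 2.504, 0.0]
ft_force: [0.3, -0.4, -0.0]
grip_width: 1.007
side -0.09 [(0.055, np.float64(0.08)), (0.061, np.float64(0.0783)), (0.067, np.float64(0.0779)), (0.073, np.float64(0.0786))] ztop 0.0944
side -0.07 [(0.055, np.float64(0.0803)), (0.061, np.float64(0.0794)), (0.067, np.float64(0.0772)), (0.073, np.float64(0.0785))] ztop 0.0939
side 0 [(0.055, np.float64(0.0804)), (0.061, np.float64(0.0784)), (0.067, np.float64(0.0774)), (0.073, np.float64(0.0778))] ztop 0.0948
side 0.07 [(0.055, np.float64(0.0808)), (0.061, np.float64(nan)), (0.067, np.float64(nan)), (0.073, np.float64(nan))] ztop 0.0704
side 0.09 [(0.055, np.float64(0.0804)), (0.061, np.float64(0.0785)), (0.067, np.float64(0.0774)), (0.073, np.float64(0.0778))] ztop 0.0878
top -0.09 [(0.055, np.float64(nan)), (0.061, np.float64(nan)), (0.067, np.float64(0.1055)), (0.073, np.float64(0.0788))] ztop 0.0953
top -0.07 [(0.055, np.float64(nan)), (0.061, np.float64(0.0781)), (0.067, np.float64(0.1332)), (0.073, np.float64(0.0779))] ztop 0.095
top 0 [(0.055, np.float64(nan)), (0.061, np.float64(nan)), (0.067, np.float64(0.1336)), (0.073, np.float64(0.0787))] ztop 0.0953
top 0.07 [(0.055, np.float64(nan)), (0.061, np.float64(0.078)), (0.067, np.float64(0.0777)), (0.073, np.float64(0.0796))] ztop 0.0957
top 0.09 [(0.055, np.float64(nan)), (0.061, np.float64(nan)), (0.067, np.float64(0.0776)), (0.073, np.float64(0.0783))] ztop 0.0959
  return _methods._mean(a, axis=axis, dtype=dtype,
  ret = ret.dtype.type(ret / rcount)
```

View pics/top9.png

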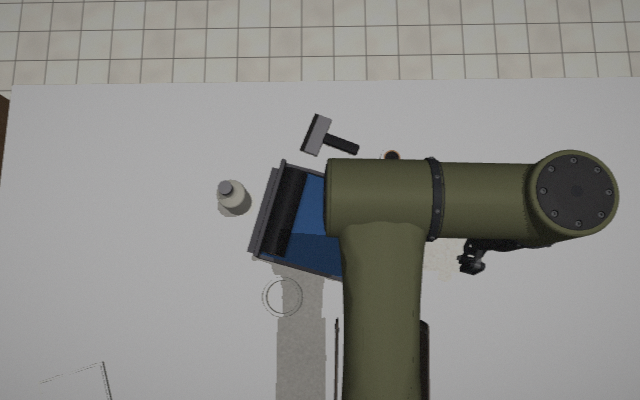

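View pics/side9.png

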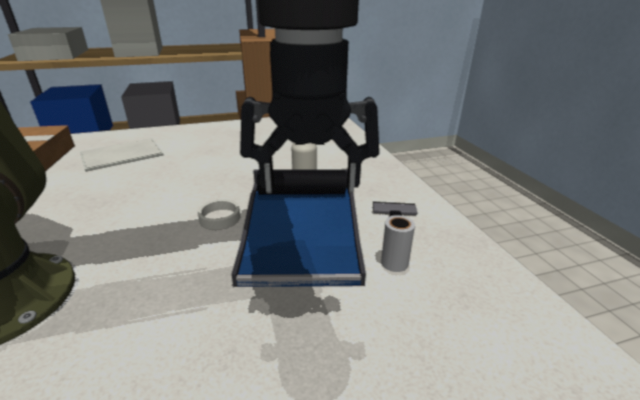

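The top view shows the roll (about (290,212)) lying along the stop plate, with the squeegee, offcut, spray and tape where they started. The gripper is well clear, around (480,260).

```bash
python3 -c "
from bench import env
print(env.sign_off())"
```

```text
the job is handed in; nothing more can be done
None
```

I pushed the film roll up the ramp with both open fingertips, at about 32 mm/s and then 16 mm/s over the crest. I let it settle against the stop plate, backed off, lifted clear and handed the job in at about 14.4 s.

- **Roll position:** the last depth readings put its back at 78 mm at every point along its length that could be read. That puts its centre at about 106 mm in the stand frame and its axis square to the lane. Its top is at about 95 mm, so it is seated.
- **Contact:** the force readings at the end of each push were about 4 N at most, and near zero after letting go.
- **Bystanders:** they look unmoved by eye in the last pictures. The arm partly hid the offcut in the top view, but the side view shows it where it was.
- **Failed readings:** a few of the last depth samples were missing, or read about 133 mm (the stop plate's face) or 106 mm instead of the roll's back. The fingers or the viewing angle hid the roll there. The rest agreed within 1–2 mm.
- **Not checked:** I did not measure the roll's speed, including the short stretch where it rolled the last few millimetres into the seat on its own. I estimated at most about 0.18 m/s there, against the 0.25 m/s limit.

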